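# Swap the flat cells of two wall clocks for the charged ones

### The job

Both wall clocks lying face down have stopped: the cell in each is flat, and the two cells in the charger are charged. Swap them: first move a flat cell to the charger's empty bay, then carry on until each clock has a charged cell and both flat cells are in the charger; every cell must end lying fully down in its bay with its + end (black band) at the bay's + contact, away from the spring.

Things in the scene. Friction and masses are not known exactly. Their poses are not given: they have to be found in the camera images.
- spent_1: AA rechargeable cell, 14.5 mm diameter, 50.5 mm long, 30 g, lying: white sleeve, steel ends, black band 12 mm from the + end, button on the + end. Origin at its middle, on its axis; its x axis runs along it to the + end (it may be rolled about x). All four look alike; this one starts in the round clock: flat.
- spent_2: AA rechargeable cell, 14.5 mm diameter, 50.5 mm long, 30 g, lying: white sleeve, steel ends, black band 12 mm from the + end, button on the + end. Origin at its middle, on its axis; its x axis runs along it to the + end (it may be rolled about x). All four look alike; this one starts in the square clock: flat.
- charged_1: AA rechargeable cell, 14.5 mm diameter, 50.5 mm long, 30 g, lying: white sleeve, steel ends, black band 12 mm from the + end, button on the + end. Origin at its middle, on its axis; its x axis runs along it to the + end (it may be rolled about x). All four look alike; this one starts in the charger: charged.
- charged_2: AA rechargeable cell, 14.5 mm diameter, 50.5 mm long, 30 g, lying: white sleeve, steel ends, black band 12 mm from the + end, button on the + end. Origin at its middle, on its axis; its x axis runs along it to the + end (it may be rolled about x). All four look alike; this one starts in the charger: charged.
- round_clock: Round white wall clock, 172 mm wide, face down, fixed; back 20 mm high, on it a black 86 x 72 mm movement with an open cell bay. Origin on the desk under the bay's + contact; x runs along the bay to the + end, z up; clock's middle at x -30, y -12 mm. Bay as in bay_a to bay_c: cell seat at x -30, y 0, z 42 mm. A setting wheel at y -36 mm is 34 mm high.
- square_clock: Square grey wall clock, 160 x 160 mm, face down, fixed; back 20 mm high, on it the same black movement, bay and setting wheel as on the round clock. Origin on the desk under the bay's + contact; x runs along the bay to the + end, z up; clock's middle at x -30, y -12 mm. Cell seat at x -30, y 0, z 42 mm.
- bay_a: One of three parallel bays, 52 mm apart in any order, of the fixed white charger (118 x 176 mm, 30 mm high, a 39 mm high ridge beyond the + ends); one is empty. Origin at desk level under this bay's + contact; x along the bay to the + end, z up. Seated cell: level, + end towards +x, centre at x -30, y 0, z 42 mm, 4 mm free play either way along x.
- bay_b: Second charger bay; frame and sizes as bay_a. In every bay the cell lies in two V saddles, plates 4 mm thick, 18 mm either side of its middle, 28 mm wide, 43 mm high; a cell let go up to 8 mm aside slides in. Between them 32 mm is free for finger pads, down to a floor 30 mm above the desk. Open fingers to 40 mm or less: 37 mm is free between cells.
- bay_c: Third charger bay; frame and sizes as bay_a. In every bay two contact blocks 32 mm wide and 48 mm high close the ends, a button plate on the + end's (x = 0) and a coil spring on the - end's; their inner faces are 59 mm apart and lean outwards above 8 mm over the floor. A plus and a minus bar are moulded in the floor.

How it is judged:
On the way:
1. a flat cell lies in the charger's free bay while both charged cells are still in theirs (((x of spent_1 in the frame of bay_a between -0.037 and -0.023 m and y of spent_1 in the frame of bay_a between -0.005 and 0.005 m and z of spent_1 in the frame of bay_a between 0.0378506 and 0.0458506 m and x of bay_a in the frame of spent_1 above 0.015 m and angle between spent_1's own x axis and vertical between 1.45 and 1.69 rad) or (x of spent_1 in the frame of bay_b between -0.037 and -0.023 m and y of spent_1 in the frame of bay_b between -0.005 and 0.005 m and z of spent_1 in the frame of bay_b between 0.0378506 and 0.0458506 m and x of bay_b in the frame of spent_1 above 0.015 m and angle between spent_1's own x axis and vertical between 1.45 and 1.69 rad) or (x of spent_1 in the frame of bay_c between -0.037 and -0.023 m and y of spent_1 in the frame of bay_c between -0.005 and 0.005 m and z of spent_1 in the frame of bay_c between 0.0378506 and 0.0458506 m and x of bay_c in the frame of spent_1 above 0.015 m and angle between spent_1's own x axis and vertical between 1.45 and 1.69 rad) or (x of spent_2 in the frame of bay_a between -0.037 and -0.023 m and y of spent_2 in the frame of bay_a between -0.005 and 0.005 m and z of spent_2 in the frame of bay_a between 0.0378506 and 0.0458506 m and x of bay_a in the frame of spent_2 above 0.015 m and angle between spent_2's own x axis and vertical between 1.45 and 1.69 rad) or (x of spent_2 in the frame of bay_b between -0.037 and -0.023 m and y of spent_2 in the frame of bay_b between -0.005 and 0.005 m and z of spent_2 in the frame of bay_b between 0.0378506 and 0.0458506 m and x of bay_b in the frame of spent_2 above 0.015 m and angle between spent_2's own x axis and vertical between 1.45 and 1.69 rad) or (x of spent_2 in the frame of bay_c between -0.037 and -0.023 m and y of spent_2 in the frame of bay_c between -0.005 and 0.005 m and z of spent_2 in the frame of bay_c between 0.0378506 and 0.0458506 m and x of bay_c in the frame of spent_2 above 0.015 m and angle between spent_2's own x axis and vertical between 1.45 and 1.69 rad)) and ((x of charged_1 in the frame of bay_a between -0.037 and -0.023 m and y of charged_1 in the frame of bay_a between -0.005 and 0.005 m and z of charged_1 in the frame of bay_a between 0.0378506 and 0.0458506 m and x of bay_a in the frame of charged_1 above 0.015 m and angle between charged_1's own x axis and vertical between 1.45 and 1.69 rad) or (x of charged_1 in the frame of bay_b between -0.037 and -0.023 m and y of charged_1 in the frame of bay_b between -0.005 and 0.005 m and z of charged_1 in the frame of bay_b between 0.0378506 and 0.0458506 m and x of bay_b in the frame of charged_1 above 0.015 m and angle between charged_1's own x axis and vertical between 1.45 and 1.69 rad) or (x of charged_1 in the frame of bay_c between -0.037 and -0.023 m and y of charged_1 in the frame of bay_c between -0.005 and 0.005 m and z of charged_1 in the frame of bay_c between 0.0378506 and 0.0458506 m and x of bay_c in the frame of charged_1 above 0.015 m and angle between charged_1's own x axis and vertical between 1.45 and 1.69 rad)) and ((x of charged_2 in the frame of bay_a between -0.037 and -0.023 m and y of charged_2 in the frame of bay_a between -0.005 and 0.005 m and z of charged_2 in the frame of bay_a between 0.0378506 and 0.0458506 m and x of bay_a in the frame of charged_2 above 0.015 m and angle between charged_2's own x axis and vertical between 1.45 and 1.69 rad) or (x of charged_2 in the frame of bay_b between -0.037 and -0.023 m and y of charged_2 in the frame of bay_b between -0.005 and 0.005 m and z of charged_2 in the frame of bay_b between 0.0378506 and 0.0458506 m and x of bay_b in the frame of charged_2 above 0.015 m and angle between charged_2's own x axis and vertical between 1.45 and 1.69 rad) or (x of charged_2 in the frame of bay_c between -0.037 and -0.023 m and y of charged_2 in the frame of bay_c between -0.005 and 0.005 m and z of charged_2 in the frame of bay_c between 0.0378506 and 0.0458506 m and x of bay_c in the frame of charged_2 above 0.015 m and angle between charged_2's own x axis and vertical between 1.45 and 1.69 rad))), for 0.2 s.
At the end, for the whole second after the job is handed in: The cells from the charger lie in the clocks, one in each, and those from the clocks in any two charger bays: level (7 degrees), within 7 mm of the bay's middle lengthwise, 5 mm sideways, 4 mm in height, + end towards the + contact, released and at rest (((x of charged_1 in the frame of round_clock between -0.037 and -0.023 m and y of charged_1 in the frame of round_clock between -0.005 and 0.005 m and z of charged_1 in the frame of round_clock between 0.0378506 and 0.0458506 m and x of round_clock in the frame of charged_1 above 0.015 m and angle between charged_1's own x axis and vertical between 1.45 and 1.69 rad) or (x of charged_1 in the frame of square_clock between -0.037 and -0.023 m and y of charged_1 in the frame of square_clock between -0.005 and 0.005 m and z of charged_1 in the frame of square_clock between 0.0378506 and 0.0458506 m and x of square_clock in the frame of charged_1 above 0.015 m and angle between charged_1's own x axis and vertical between 1.45 and 1.69 rad)) and ((x of charged_2 in the frame of round_clock between -0.037 and -0.023 m and y of charged_2 in the frame of round_clock between -0.005 and 0.005 m and z of charged_2 in the frame of round_clock between 0.0378506 and 0.0458506 m and x of round_clock in the frame of charged_2 above 0.015 m and angle between charged_2's own x axis and vertical between 1.45 and 1.69 rad) or (x of charged_2 in the frame of square_clock between -0.037 and -0.023 m and y of charged_2 in the frame of square_clock between -0.005 and 0.005 m and z of charged_2 in the frame of square_clock between 0.0378506 and 0.0458506 m and x of square_clock in the frame of charged_2 above 0.015 m and angle between charged_2's own x axis and vertical between 1.45 and 1.69 rad)) and ((x of spent_1 in the frame of bay_a between -0.037 and -0.023 m and y of spent_1 in the frame of bay_a between -0.005 and 0.005 m and z of spent_1 in the frame of bay_a between 0.0378506 and 0.0458506 m and x of bay_a in the frame of spent_1 above 0.015 m and angle between spent_1's own x axis and vertical between 1.45 and 1.69 rad) or (x of spent_1 in the frame of bay_b between -0.037 and -0.023 m and y of spent_1 in the frame of bay_b between -0.005 and 0.005 m and z of spent_1 in the frame of bay_b between 0.0378506 and 0.0458506 m and x of bay_b in the frame of spent_1 above 0.015 m and angle between spent_1's own x axis and vertical between 1.45 and 1.69 rad) or (x of spent_1 in the frame of bay_c between -0.037 and -0.023 m and y of spent_1 in the frame of bay_c between -0.005 and 0.005 m and z of spent_1 in the frame of bay_c between 0.0378506 and 0.0458506 m and x of bay_c in the frame of spent_1 above 0.015 m and angle between spent_1's own x axis and vertical between 1.45 and 1.69 rad)) and ((x of spent_2 in the frame of bay_a between -0.037 and -0.023 m and y of spent_2 in the frame of bay_a between -0.005 and 0.005 m and z of spent_2 in the frame of bay_a between 0.0378506 and 0.0458506 m and x of bay_a in the frame of spent_2 above 0.015 m and angle between spent_2's own x axis and vertical between 1.45 and 1.69 rad) or (x of spent_2 in the frame of bay_b between -0.037 and -0.023 m and y of spent_2 in the frame of bay_b between -0.005 and 0.005 m and z of spent_2 in the frame of bay_b between 0.0378506 and 0.0458506 m and x of bay_b in the frame of spent_2 above 0.015 m and angle between spent_2's own x axis and vertical between 1.45 and 1.69 rad) or (x of spent_2 in the frame of bay_c between -0.037 and -0.023 m and y of spent_2 in the frame of bay_c between -0.005 and 0.005 m and z of spent_2 in the frame of bay_c between 0.0378506 and 0.0458506 m and x of bay_c in the frame of spent_2 above 0.015 m and angle between spent_2's own x axis and vertical between 1.45 and 1.69 rad)) and linear speed of each of charged_1, charged_2, spent_1, spent_2 below 0.02 m/s and angular speed of each of charged_1, charged_2, spent_1, spent_2 below 0.3 rad/s); the robot touches nothing.
It also fails if it takes over 96 s, if anything falls off the work surface, if the arm or the gripper's body presses on something with over 40 N, if the wrist force passes 120 N, or if a joint passes its speed limit or range.

### The arm

A 6-joint arm with a two-finger parallel gripper is mounted at the origin on a cart in front of the work surface, level with it; the furniture and walls round the work are solid. World frame = base frame: x ahead of the robot, y to its left, z up, the work surface at z = 0. Lengths are in m, angles in rad, forces in N, time in s.
With the tool pointing down it reaches from about 0.25 to 0.775 m from the base axis. Payload 8.9 kg.
Tool frame: the origin (TCP) lies at the centre of the arm's flange, where the gripper is bolted on; the fingertips stand 173 mm ahead of it and the grasp point (between the pads) lies 155 mm ahead of it; z points along the fingers, y is the line along which they close (so a half turn about z gives the same grasp; the last joint's range is limited). The gripper opens to 85 mm and grips with 20 to 120 N. Pads are 22 mm wide; open, the fingers measure 114 mm over their backs; the gripper's body (76 mm by 85 mm) begins 54 mm behind the grasp point. The pads swing forward as they close: fully open they stand 13 mm farther back than shut.
Start: joints at [-1.334, 0.291, -0.153, 1.127, 0, 1.431], TCP at [0.193, -0.488, 0.405] pointing down, gripper open.
Joint ranges: [-2.52, 2.52], [-0.91, 1.74], [-1.3, 1.37], [-1.96, 2.02], [-1.52, 1.47], [-3.14, 3.14]. Speed limits (rad/s): [2.22, 2.22, 2.79, 3.14, 3.14, 3.14].

### API

Orientations are given as a 3x3 rotation matrix whose columns are the frame's x, y, z axes.
In Python, from plant import sensors, grab_frame, camera_params, ticket, look_for, regions_of gives the robot as it stands.
- The arm moves only by the shell command python3 -m jog 'ROWS' [FORCE]. ROWS is JSON, a list of rows, each an object of numbers: "tx", "ty", "tz": the shift along the tool's x, y, z in mm; "wx", "wy", "wz": the turn, a rotation vector about the tool's x, y, z in degrees; "gripper": the closure, from 0 (fully open) to 1 (shut). A call has 1 to 8 rows; each row is the pose to reach, as a shift and turn from the pose commanded when the call began, along the tool's axes at that moment; what a row does not reach only later rows make up. A row lasts 1/12 s, in which the tool goes at most 41.7 mm and 7.16 degrees, less where a joint would pass 70% of its speed; a pose out of reach is approached as far as the arm can. A call with a gripper value outside its range is refused whole. The fingers move at their own pace and stop on an object; FORCE is the grip in N (left out, the last holds). Time passes only in rows, so rows that repeat a pose let the fingers close. It gives the time, the measured TCP pose, the force, the opening and the grip force at its end, in the units of the state.
- sensors.get_state(): the state, without advancing time (a new reading comes with each control period).
- grab_frame(name): name is "side" or "top"; returns (picture, depth): 480x640x3 uint8, red, green, blue; 480x640 float32, m along the optical axis (not along the pixel's ray), 0 where there is no reading.
- camera_params(name): a dict with "fx", "fy", "cx", "cy" (pixels), "R" (3x3) and "t" (3): a world point X has camera coordinates R X + t. Camera axes: x right, y down, z forward; pixel columns grow to the right and rows downward; lengths in m; the calibration is good to about 2 mm. A picture is of the moment at which its call begins. camera_params takes no time and is no camera call.
- ticket.job_done(): hands the job in; it is judged then, once.
Trained networks look in the newest picture that a camera, given by its name, has taken for a name from the list of things; names that differ only in an ending like _2 or _b are one class to them, and where a whole thing is asked for, a point or a joint stands for the part that bears it (a point fixed in the world has none). Each returns a list of dicts, best first, with "p" (0 to 1); they miss things now and then, are a little off and sometimes report something else, mostly with a low value. They report only what shows in the picture. A call takes as long as a camera call.
- look_for(camera, name): "box" ([left, top, width, height] in pixels, round what is visible of it).
- regions_of(camera, name): "pixels" (480x640 bool, what is visible of it) and "box" ([left, top, width, height] in pixels, round what is visible of it).
The state is a dict: "time_s": time; "joint_pos": joint angles; "qd": joint speeds; "tau": joint torques, N m; "tcp_pos": TCP position; "orientation": TCP orientation; "ft_force": force on the tool from outside, world axes, zero at the start; "ft_torque": the same for the moment, N m; "width": finger opening in m; "grip_force": force on a finger pad.
Only numpy, scipy, OpenCV 4.12 (cv2) and the standard library are available. Lean on these libraries where they do the work, as an engineer would, in place of code of your own. Each camera call takes 0.05 s, during which the arm holds its last target. There are 200 camera calls.

## Working session

There is one attempt and no reset: what is moved stays moved. The work goes in short steps, Python scripts to look and compute and a shell command to move; the robot and the scene stay as the last step left them, time stands still between calls to the robot, and variables do not carry over. Pictures are saved under pics/ and viewed, at most 14 in all, crops included, and the job is handed in when it is done.

```bash
mkdir -p pics; ls
cat > h.py <<'E'
import numpy as np, cv2
from plant import sensors, grab_frame, camera_params, ticket, look_for, regions_of
def world(cam,u,v,d):
    p=camera_params(cam);c=np.array([(u-p['cx'])/p['fx']*d,(v-p['cy'])/p['fy']*d,d])
    return np.array(p['R']).T@(c-np.array(p['t']))
def onz(cam,u,v,z):
    p=camera_params(cam);R=np.array(p['R']);c0=-R.T@np.array(p['t'])
    r=R.T@np.array([(u-p['cx'])/p['fx'],(v-p['cy'])/p['fy'],1]);return c0+r*(z-c0[2])/r[2]
def cloud(cam,depth):
    p=camera_params(cam);v,u=np.mgrid[:480,:640]
    c=np.stack([(u-p['cx'])/p['fx']*depth,(v-p['cy'])/p['fy']*depth,depth],-1)-np.array(p['t'])
    return c@np.array(p['R'])
E
python3 - <<'E'
from h import *
for n in('top','side'):
    im,d=grab_frame(n);cv2.imwrite(f'pics/{n}0.png',im[...,::-1]);np.savez(f'{n}0.npz',im=im,d=d)
    p=camera_params(n);print(n,p['fx'],-np.array(p['R']).T@p['t'],np.round(p['R'],2).tolist())
s=sensors.get_state();print(s['time_s'],s['tcp_pos'],np.round(s['orientation'],3).tolist(),s['width'])
E
```

```text
pics
top 465.7639363634695 [0.40166891 0.11212667 0.88895098] [[0.01, -1.0, 0.05], [-0.99, -0.02, -0.11], [0.11, -0.05, -0.99]]
side 516.6905054817465 [0.40335256 0.94019616 0.55654206] [[-1.0, -0.09, -0.01], [-0.03, 0.49, -0.87], [0.09, -0.87, -0.49]]
0.1 [ 0.19265441 -0.48818392  0.40420721] [[0.93, 0.367, -0.0], [0.367, -0.93, 0.001], [0.0, -0.001, -1.0]] 0.08543672478710096
```

View pics/top0.png

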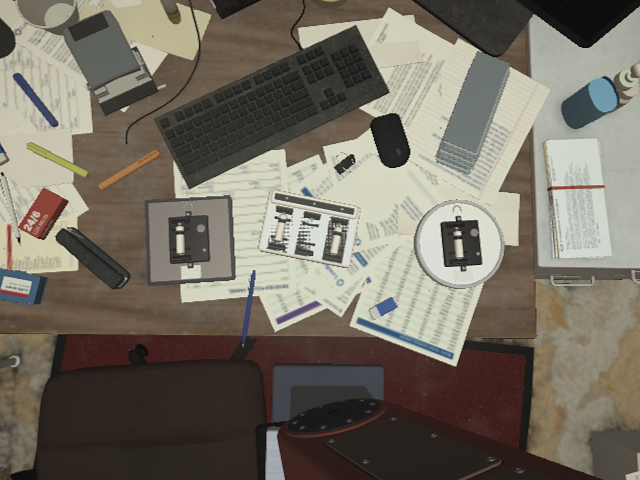

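View pics/side0.png

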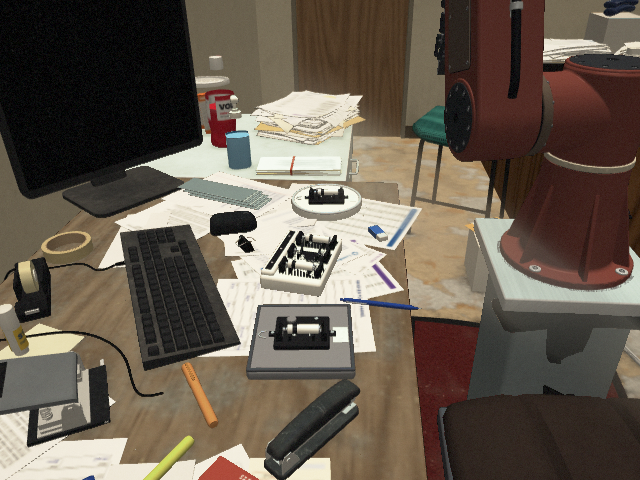

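The top view shows the square clock at (190,240), the charger at (311,228) with its middle bay apparently empty, and the round clock at (460,243). The side view shows the same layout. Next I enlarge these areas to read the polarity.

Run:
```python
from h import *
im=np.load('top0.npz')['im'][...,::-1]
cs=[im[190:290,145:240],im[185:275,255:365],im[195:290,410:508]]
t=[cv2.resize(c,(400,300) if 0 else None,fx=4,fy=4,interpolation=cv2.INTER_CUBIC) for c in cs]
c=np.zeros((800,800,3),np.uint8)
def put(a,x,y): c[y:y+a.shape[0],x:x+a.shape[1]]=a[:800-y,:800-x]
put(t[0][:400,:380],0,0);put(t[2][:,:],400,0)
cv2.imwrite('pics/c1.png',c[:400])
im2=np.load('side0.npz')['im'][...,::-1]
s=[im2[225:300,255:350],im2[310:355,260:350],im2[180:215,290:365]]
c[:]=0
put(t[1],0,0)
put(cv2.resize(s[0],None,fx=3.5,fy=3.5,interpolation=2),450,0)
put(cv2.resize(s[1],None,fx=4,fy=4,interpolation=2),0,380)
put(cv2.resize(s[2],None,fx=4,fy=4,interpolation=2),400,380)
cv2.imwrite('pics/c2.png',c[:600])
```

```text
(no output)
```

View pics/c1.png

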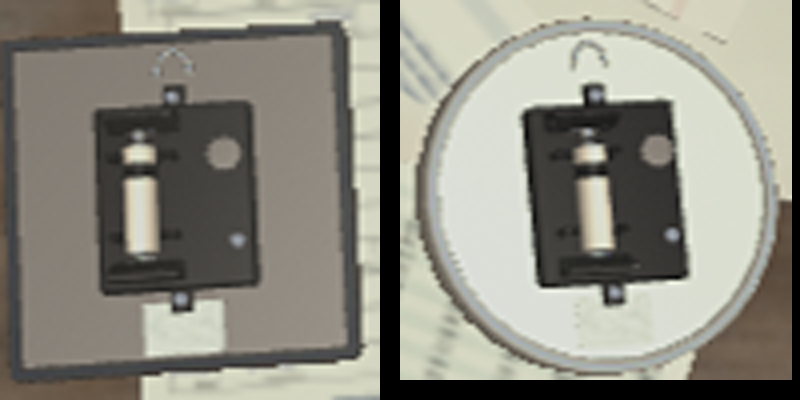

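View pics/c2.png

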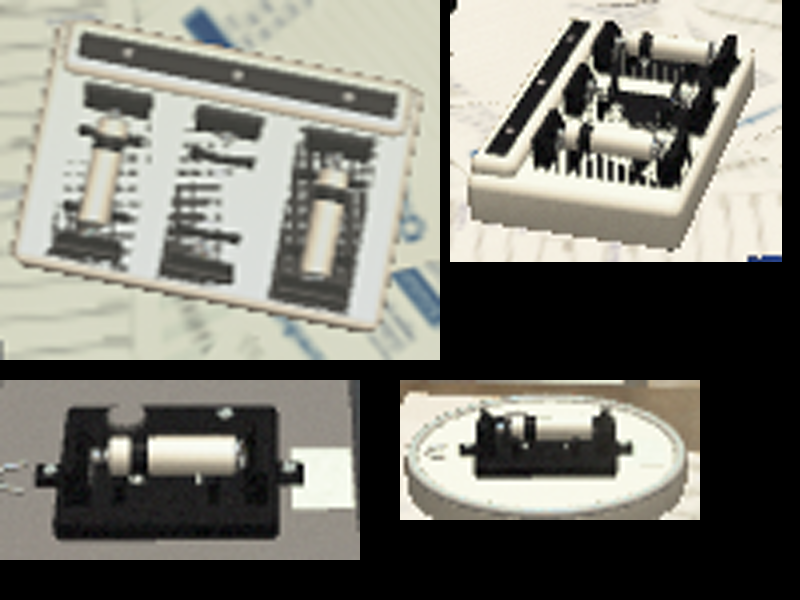

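All four cells have their black band towards the top of the image (world +x). The ridge sits on that side of the charger and the clocks' movements extend to the right of their bays, so every bay's + contact is at world +x and no cell needs a half turn. Next I measure the bays.

Run:
```python
from h import *
for cam,wins in(('top',dict(sq=(172,205,215,265),chL=(262,228,190,250),chM=(293,318,200,258),chR=(325,352,210,262),rd=(440,475,215,270))),
                ('side',dict(sq=(275,330,310,345),chF=(282,330,255,275),chM=(293,330,240,265),chN=(300,335,230,250),rd=(305,345,180,206)))):
    f=np.load(cam+'0.npz');P=cloud(cam,f['d']);g=f['im'].astype(int)
    for n,(a,b,c,d) in wins.items():
        q=P[c:d,a:b].reshape(-1,3);col=g[c:d,a:b].reshape(-1,3)
        m=(q[:,2]>.043)&(q[:,2]<.058)&(col.min(1)>110)
        q=q[m]
        if len(q)<10: print(cam,n,len(q));continue
        (ctr,sz,an)=cv2.minAreaRect((q[:,:2]*1000).astype(np.float32))
        w=np.linalg.svd(q[:,:2]-q[:,:2].mean(0))[2][0];w*=np.sign(w[0])
        print(cam,n,len(q),'mean',np.round(q.mean(0)*1000,1),'rect',np.round(ctr,1),np.round(sz,1),'yaw',round(np.degrees(np.arctan2(w[1],w[0])),1),'z',np.round(np.percentile(q[:,2],[5,95])*1000,1))
# outlines: clock bodies & charger
f=np.load('top0.npz');P=cloud('top',f['d'])
for n,(a,b,c,d),lo,hi in(('sq',(140,242,188,290),.013,.024),('rd',(405,515,190,295),.013,.024),('charger',(250,370,182,275),.018,.044),('movS',(140,242,188,290),.028,.06),('movR',(405,515,190,295),.028,.06),('ridge',(250,370,182,275),.0345,.0415)):
    q=P[c:d,a:b].reshape(-1,3);q=q[(q[:,2]>lo)&(q[:,2]<hi)]
    r=cv2.minAreaRect((q[:,:2]*1000).astype(np.float32));print(n,len(q),np.round(r[0],1),np.round(r[1],1),round(r[2],1),np.round(q.mean(0)*1000,1))
```

```text
top sq 174 mean [493.3 319.8  47.9] rect [496.4 320.4] [56.8 13.1] yaw 4.0 z [44.5 50.7]
top chL 0
top chM 31 mean [519.   89.9  46.5] rect [518.5  87.5] [95.7 41. ] yaw 0.2 z [43.3 50.4]
top chR 196 mean [499.8  38.4  47.7] rect [506.5  33.3] [24.4 69.1] yaw -12.3 z [44.3 50.5]
top rd 169 mean [ 494.7 -187.4   47.8] rect [ 499.2 -187.9] [58.3 12.7] yaw 3.8 z [43.9 51.2]
side sq 232 mean [490.9 324.6  48.4] rect [495.1 324. ] [55.5 14.2] yaw 4.0 z [44.4 51.6]
side chF 145 mean [516.1 144.9  48.1] rect [520.7 140.8] [20.8 62.1] yaw -10.2 z [44.2 51.2]
side chM 88 mean [505.  114.4  48.2] rect [511.9  95.4] [103.3  63. ] yaw 73.6 z [43.6 51.4]
side chN 113 mean [495.3  43.6  48.2] rect [499.8  41.7] [13.1 58.2] yaw -11.6 z [44.2 51.7]
side rd 77 mean [ 492.4 -184.5   48.4] rect [ 496.5 -187.7] [22.2 72.6] yaw 2.2 z [43.6 51.8]
sq 5374 [498.3 308.7] [160.  160.3] 4.8 [496.5 307.8  20.4]
rd 4231 [ 500.9 -199.9] [169.8 170.1] 80.1 [ 499.  -197.8   20.6]
charger 5082 [523.   86.9] [176.1 117.7] 80.0 [523.4  87.   32.9]
movS 1705 [497.9 308.2] [99.7 72. ] 5.1 [497.3 307.4  34.9]
movR 1606 [ 495.2 -181.9] [ 96.3 123.6] 16.4 [ 499.9 -198.2   35. ]
ridge 1293 [526.7  86.5] [163.4 108.9] 79.9 [557.3  82.   38.8]
```

Run:
```python
from h import *
f=np.load('top0.npz');P=cloud('top',f['d']).reshape(-1,3)*1000;g=f['im'].reshape(-1,3).astype(int)
for n,c,yaw,offs in(('sq',(498.3,308.7),4.9,[12]),('rd',(500.9,-199.9),4.0,[12]),('ch',(523,86.9),-10,[52,0,-52])):
    a=np.radians(yaw);R=np.array([[np.cos(a),np.sin(a)],[-np.sin(a),np.cos(a)]]);L=(P[:,:2]-c)@R.T
    for o in offs:
        m=(abs(L[:,1]-o)<11)&(abs(L[:,0])<60)&(P[:,2]>43)&(P[:,2]<56)
        w=m&(g.min(1)>110)&(abs(L[:,1]-o)<9); k=m&(g.max(1)<90)&(P[:,2]<51)
        lx,ly=L[w].T if w.any() else (np.zeros(1),)*2
        h=np.histogram(L[k,0],np.arange(-60,61,4))[0]
        print(n,o,w.sum(),'white x',np.round(np.percentile(lx,[2,50,98]),1),'y',np.round(np.percentile(ly,[3,50,97])-o,1),'yaw err',round(np.degrees(np.polyfit(lx,ly,1)[0]),1) if w.sum()>20 else '')
        print('   black hist',h.tolist())
```

```text
sq 12 174 white x [-27.   -5.4  21.7] y [-5.7 -0.7  5.8] yaw err -0.9
   black hist [0, 0, 0, 0, 0, 21, 26, 3, 0, 0, 0, 0, 0, 0, 0, 1, 2, 16, 8, 0, 0, 2, 6, 33, 17, 0, 0, 0, 0, 0]
rd 12 169 white x [-28.   -7.2  24.1] y [-5.8  1.4  5.9] yaw err -0.1
   black hist [0, 0, 0, 0, 0, 17, 23, 3, 0, 1, 1, 0, 0, 0, 0, 0, 9, 13, 1, 1, 0, 1, 5, 25, 14, 0, 0, 0, 0, 0]
ch 52 193 white x [-40.8 -14.   26.7] y [-6.8 -0.4  6.3] yaw err -0.3
   black hist [0, 0, 15, 25, 2, 0, 0, 0, 0, 0, 0, 0, 0, 0, 7, 13, 0, 0, 0, 1, 28, 9, 0, 0, 1, 1, 0, 1, 0, 0]
ch 0 23 white x [-40.3  13.   37.1] y [-6.8  0.2  5. ] yaw err -1.3
   black hist [0, 0, 15, 23, 1, 0, 0, 0, 0, 0, 0, 0, 0, 0, 0, 0, 0, 0, 0, 0, 28, 8, 0, 0, 0, 0, 0, 1, 0, 0]
ch -52 190 white x [-40.8 -17.9  25.7] y [-5.9  0.5  6.8] yaw err -0.4
   black hist [0, 0, 14, 26, 1, 0, 0, 1, 0, 0, 0, 0, 0, 6, 15, 0, 0, 0, 0, 2, 27, 12, 0, 0, 0, 2, 3, 1, 0, 0]
```

```bash
cat > go.py <<'E'
import sys
from h import *
from scipy.spatial.transform import Rotation as Ro
B=dict(rd=(500.1,-187.9,4.0),sq=(497.3,320.6,4.5),M=(510.8,89.1,-10.),L=(519.8,140.3,-10.),R=(501.8,37.9,-10.))
def go(n,z,dx=0,dy=0):   # dx,dy: extra shift in the bay frame, mm
    s=sensors.get_state();x,y,w=B[n];a=np.radians(w);c,q=np.cos(a),np.sin(a)
    T=np.array([x+c*dx-q*dy,y+q*dx+c*dy,z]);Rt=np.array([[-c,-q,0],[-q,c,0],[0,0,-1.]])
    R=np.array(s['orientation']);d=R.T@(T-np.array(s['tcp_pos'])*1000)
    r=Ro.from_matrix(R.T@Rt).as_rotvec(degrees=True)
    print('t',s['time_s'],'shift',np.round(d,1),'turn',np.round(r,2),'width',round(s['width']*1000,1),'grip',s['grip_force'],'F',np.round(s['ft_force'],1),'tcp',np.round(s['tcp_pos'],4),'q6',round(s['joint_pos'][5],2))
if __name__=='__main__': go(sys.argv[1],*map(float,sys.argv[2:]))
E
python3 -m jog '[{"tx":396,"ty":-166,"tz":105,"wz":-57,"gripper":0.5},{"tx":396,"ty":-166,"tz":105,"wz":-57,"gripper":0.5},{"tx":396,"ty":-166,"tz":105,"wz":-57,"gripper":0.5},{"tx":396,"ty":-166,"tz":105,"wz":-57,"gripper":0.5},{"tx":396,"ty":-166,"tz":105,"wz":-57,"gripper":0.5},{"tx":396,"ty":-166,"tz":105,"wz":-57,"gripper":0.5},{"tx":396,"ty":-166,"tz":105,"wz":-57,"gripper":0.5},{"tx":396,"ty":-166,"tz":105,"wz":-57,"gripper":0.5}]' 40; python3 go.py rd 300
```

```text
t 0.1 shift [ 396.2 -166.4  104.5] turn [ 0.0000e+00 -9.0000e-02 -1.6247e+02] width 85.4 grip 0.0 F [ 0.1 -0.8 -0.4] tcp [ 0.1927 -0.4882  0.4042] q6 1.43$[0]: bad value
```

```bash
python3 -m jog '[{"tx":96,"ty":-40,"tz":25,"wx":0,"wy":0,"wz":-14,"gripper":0.5},{"tx":96,"ty":-40,"tz":25,"wx":0,"wy":0,"wz":-14,"gripper":0.5}]' 40; python3 go.py rd 300
```

```text
time_s: 0.27
tcp_pos: [0.2505, -0.4323, 0.3848]
orientation: [[0.813, 0.582, 0.0], [0.582, -0.813, -0.001], [-0.0, 0.001, -1.0]]
ft_force: [2.1, -0.8, -0.5]
width: 0.0637
grip_force: 0.0
t 0.2667 shift [345.3 -53.3  84.7] turn [-0.0000e+00  5.0000e-02 -1.4837e+02] width 63.7 grip 0.0 F [ 2.1 -0.8 -0.5] tcp [ 0.2505 -0.4323  0.3848] q6 1.33
```

```bash
python3 -m jog '[{"tx":345,"ty":-53,"tz":85,"wz":-57},{"tx":345,"ty":-53,"tz":85,"wz":-57},{"tx":345,"ty":-53,"tz":85,"wz":-57},{"tx":345,"ty":-53,"tz":85,"wz":-57},{"tx":345,"ty":-53,"tz":85,"wz":-57},{"tx":345,"ty":-53,"tz":85,"wz":-57},{"tx":345,"ty":-53,"tz":85,"wz":-57},{"tx":345,"ty":-53,"tz":85,"wz":-57}]'; python3 go.py rd 300
```

```text
t 0.2667 shift [345.3 -53.3  84.7] turn [-0.0000e+00  5.0000e-02 -1.4837e+02] width 63.7 grip 0.0 F [ 2.1 -0.8 -0.5] tcp [ 0.2505 -0.4323  0.3848] q6 1.33$[0]: bad value
```

```bash
python3 -m jog '[{"tx":345,"ty":-53,"tz":85,"wx":0,"wy":0,"wz":-57,"gripper":0.5},{"tx":345,"ty":-53,"tz":85,"wx":0,"wy":0,"wz":-57,"gripper":0.5},{"tx":345,"ty":-53,"tz":85,"wx":0,"wy":0,"wz":-57,"gripper":0.5},{"tx":345,"ty":-53,"tz":85,"wx":0,"wy":0,"wz":-57,"gripper":0.5},{"tx":345,"ty":-53,"tz":85,"wx":0,"wy":0,"wz":-57,"gripper":0.5},{"tx":345,"ty":-53,"tz":85,"wx":0,"wy":0,"wz":-57,"gripper":0.5},{"tx":345,"ty":-53,"tz":85,"wx":0,"wy":0,"wz":-57,"gripper":0.5},{"tx":345,"ty":-53,"tz":85,"wx":0,"wy":0,"wz":-57,"gripper":0.5}]'; python3 go.py rd 300
```

```text
time_s: 0.93
tcp_pos: [0.4838, -0.2041, 0.3058]
orientation: [[-0.05, 0.999, -0.0], [0.999, 0.05, 0.0], [0.0, -0.0, -1.0]]
ft_force: [-0.8, -1.4, 0.4]
width: 0.0429
grip_force: 0.0
t 0.9333 shift [15.3 17.1  5.8] turn [-1.000e-02 -1.000e-02 -9.111e+01] width 42.9 grip 0.0 F [-0.8 -1.4  0.4] tcp [ 0.4838 -0.2041  0.3058] q6 0.98
```

```bash
python3 -m jog '[{"tx":15,"ty":17,"tz":6,"wx":0,"wy":0,"wz":-57,"gripper":0.56},{"tx":15,"ty":17,"tz":6,"wx":0,"wy":0,"wz":-57,"gripper":0.56},{"tx":15,"ty":17,"tz":6,"wx":0,"wy":0,"wz":-57,"gripper":0.56},{"tx":15,"ty":17,"tz":6,"wx":0,"wy":0,"wz":-57,"gripper":0.56},{"tx":15,"ty":17,"tz":6,"wx":0,"wy":0,"wz":-57,"gripper":0.56},{"tx":15,"ty":17,"tz":6,"wx":0,"wy":0,"wz":-57,"gripper":0.56},{"tx":15,"ty":17,"tz":6,"wx":0,"wy":0,"wz":-57,"gripper":0.56},{"tx":15,"ty":17,"tz":6,"wx":0,"wy":0,"wz":-57,"gripper":0.56}]'; python3 -m jog '[{"tx":0,"ty":0,"tz":0,"wx":0,"wy":0,"wz":-34,"gripper":0.56},{"tx":0,"ty":0,"tz":0,"wx":0,"wy":0,"wz":-34,"gripper":0.56},{"tx":0,"ty":0,"tz":0,"wx":0,"wy":0,"wz":-34,"gripper":0.56},{"tx":0,"ty":0,"tz":0,"wx":0,"wy":0,"wz":-34,"gripper":0.56},{"tx":0,"ty":0,"tz":0,"wx":0,"wy":0,"wz":-34,"gripper":0.56},{"tx":0,"ty":0,"tz":0,"wx":0,"wy":0,"wz":-34,"gripper":0.56}]'; python3 go.py rd 207
```

```text
time_s: 1.6
tcp_pos: [0.4989, -0.19, 0.3]
orientation: [[-0.865, 0.502, -0.001], [0.502, 0.865, 0.0], [0.001, -0.0, -1.0]]
ft_force: [-0.0, -0.2, -0.5]
width: 0.0376
grip_force: 0.0
time_s: 2.1
tcp_pos: [0.4989, -0.19, 0.3]
orientation: [[-0.998, -0.066, -0.001], [-0.066, 0.998, 0.0], [0.001, 0.0, -1.0]]
ft_force: [0.7, 0.4, 0.5]
width: 0.0372
grip_force: 0.0
t 2.1 shift [-1.4  2.  93. ] turn [ 0.02 -0.04 -0.23] width 37.2 grip 0.0 F [0.7 0.4 0.5] tcp [ 0.4989 -0.19    0.3   ] q6 -0.57
```

```bash
python3 -m jog '[{"tx":-1,"ty":2,"tz":35,"wx":0,"wy":0,"wz":0,"gripper":0.63},{"tx":-1,"ty":2,"tz":65,"wx":0,"wy":0,"wz":0,"gripper":0.63},{"tx":-1,"ty":2,"tz":80,"wx":0,"wy":0,"wz":0,"gripper":0.63},{"tx":-1,"ty":2,"tz":92,"wx":0,"wy":0,"wz":0,"gripper":0.63},{"tx":-1,"ty":2,"tz":92,"wx":0,"wy":0,"wz":0,"gripper":0.63}]'; python3 -m jog '[{"tx":0,"ty":0,"tz":0,"wx":0,"wy":0,"wz":0,"gripper":1},{"tx":0,"ty":0,"tz":0,"wx":0,"wy":0,"wz":0,"gripper":1},{"tx":0,"ty":0,"tz":0,"wx":0,"wy":0,"wz":0,"gripper":1},{"tx":0,"ty":0,"tz":0,"wx":0,"wy":0,"wz":0,"gripper":1}]' 30
python3 go.py rd 207
```

```text
time_s: 2.52
tcp_pos: [0.4988, -0.1875, 0.2058]
orientation: [[-0.998, -0.058, -0.004], [-0.058, 0.998, 0.002], [0.004, 0.002, -1.0]]
ft_force: [0.1, 0.1, -0.1]
width: 0.0317
grip_force: 0.0
time_s: 2.85
tcp_pos: [0.5003, -0.1883, 0.2093]
orientation: [[-0.998, -0.061, 0.001], [-0.061, 0.998, -0.001], [-0.001, -0.001, -1.0]]
ft_force: [0.3, 0.3, -0.3]
width: 0.013
grip_force: 30.5
t 2.85 shift [0.2 0.4 2.3] turn [-0.05  0.08 -0.5 ] width 13.0 grip 30.504375100135803 F [ 0.3  0.3 -0.3] tcp [ 0.5003 -0.1883  0.2093] q6 -0.56
```

```bash
python3 -m jog '[{"tx":0,"ty":0,"tz":-15,"wx":0,"wy":0,"wz":0,"gripper":1},{"tx":0,"ty":0,"tz":-40,"wx":0,"wy":0,"wz":0,"gripper":1},{"tx":0,"ty":0,"tz":-75,"wx":0,"wy":0,"wz":0,"gripper":1},{"tx":0,"ty":0,"tz":-75,"wx":0,"wy":0,"wz":0,"gripper":1}]'
python3 - <<'E'
from h import *
im,d=grab_frame('side');cv2.imwrite('pics/s1.png',cv2.resize(im[90:240,230:430,::-1],None,fx=4,fy=4,interpolation=2))
E
python3 go.py M 284 2
```

```text
time_s: 3.18
tcp_pos: [0.5018, -0.189, 0.2894]
orientation: [[-0.998, -0.061, 0.008], [-0.061, 0.998, -0.004], [-0.007, -0.005, -1.0]]
ft_force: [1.6, -0.3, 0.4]
width: 0.013
grip_force: 30.5
t 3.2333 shift [-28.4 276.3   2.2] turn [-0.17  0.37 13.51] width 13.1 grip 30.53371489048004 F [-0.1  0.2 -1.1] tcp [ 0.5014 -0.1888  0.2871] q6 -0.56
```

View pics/s1.png

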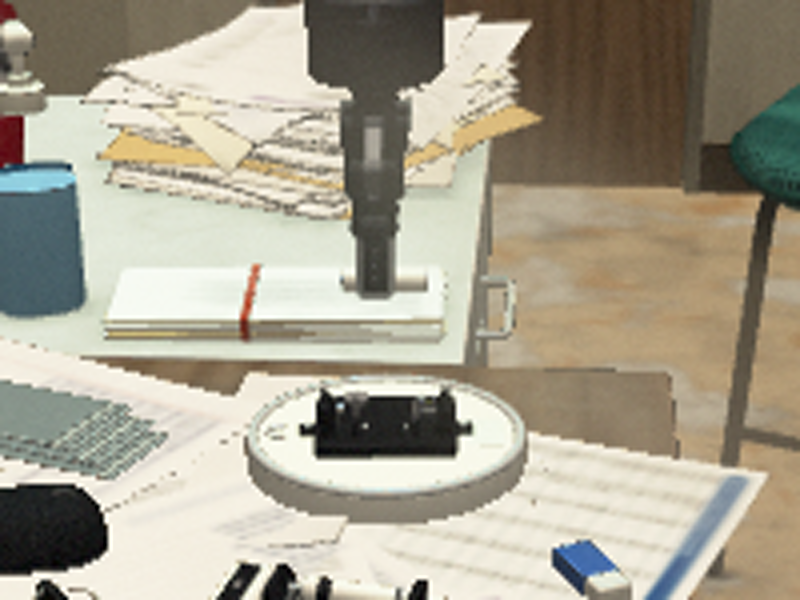

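The side view shows the cell held level, with the round clock's bay at (385,420) empty. The pads are centred at 375 and the cell at 385, so the cell sits about 4–5 mm back in the grip. I will place it 4 mm further forward.

```bash
python3 -m jog '[{"tx":-30,"ty":276,"tz":2,"wx":0,"wy":0,"wz":13.5,"gripper":1},{"tx":-30,"ty":276,"tz":2,"wx":0,"wy":0,"wz":13.5,"gripper":1},{"tx":-30,"ty":276,"tz":2,"wx":0,"wy":0,"wz":13.5,"gripper":1},{"tx":-30,"ty":276,"tz":2,"wx":0,"wy":0,"wz":13.5,"gripper":1},{"tx":-30,"ty":276,"tz":2,"wx":0,"wy":0,"wz":13.5,"gripper":1},{"tx":-30,"ty":276,"tz":2,"wx":0,"wy":0,"wz":13.5,"gripper":1},{"tx":-30,"ty":276,"tz":2,"wx":0,"wy":0,"wz":13.5,"gripper":1},{"tx":-30,"ty":276,"tz":2,"wx":0,"wy":0,"wz":13.5,"gripper":1}]'
python3 go.py M 211 4
```

```text
time_s: 3.9
tcp_pos: [0.5124, 0.0943, 0.2811]
orientation: [[-0.986, 0.168, 0.0], [0.168, 0.986, 0.002], [0.0, 0.002, -1.0]]
ft_force: [-0.0, -0.4, 0.3]
width: 0.0133
grip_force: 30.6
t 3.9 shift [-3.3 -5.5 70.1] turn [ 0.11 -0.02  0.31] width 13.3 grip 30.56589424610138 F [-0.  -0.4  0.3] tcp [0.5124 0.0943 0.2811] q6 0.21
```

```bash
python3 -m jog '[{"tx":0,"ty":0,"tz":20,"wx":0,"wy":0,"wz":0,"gripper":1},{"tx":0,"ty":0,"tz":20,"wx":0,"wy":0,"wz":0,"gripper":1},{"tx":0,"ty":0,"tz":20,"wx":0,"wy":0,"wz":0,"gripper":1}]'
python3 go.py M 211 4
```

```text
time_s: 4.15
tcp_pos: [0.5121, 0.0891, 0.2606]
orientation: [[-0.985, 0.173, -0.003], [0.173, 0.985, -0.0], [0.003, -0.001, -1.0]]
ft_force: [0.1, 0.4, -1.2]
width: 0.0128
grip_force: 30.6
t 4.15 shift [-2.8 -0.2 49.6] turn [-0.03 -0.15  0.02] width 12.8 grip 30.570080280303955 F [ 0.1  0.4 -1.2] tcp [0.5121 0.0891 0.2606] q6 0.21
```

```bash
python3 -m jog '[{"tx":-3,"ty":0,"tz":20,"wx":0,"wy":0,"wz":0,"gripper":1},{"tx":-3,"ty":0,"tz":35,"wx":0,"wy":0,"wz":0,"gripper":1},{"tx":-3,"ty":0,"tz":44,"wx":0,"wy":0,"wz":0,"gripper":1},{"tx":-3,"ty":0,"tz":50,"wx":0,"wy":0,"wz":0,"gripper":1},{"tx":-3,"ty":0,"tz":50,"wx":0,"wy":0,"wz":0,"gripper":1}]'
python3 go.py M 211 4
```

```text
time_s: 4.57
tcp_pos: [0.5152, 0.0883, 0.2107]
orientation: [[-0.985, 0.174, -0.002], [0.174, 0.985, 0.0], [0.002, -0.0, -1.0]]
ft_force: [-1.1, 0.5, -1.8]
width: 0.013
grip_force: 31.9
t 4.5667 shift [ 0.5 -0.  -0.3] turn [-0.02 -0.13 -0.01] width 13.0 grip 31.870917894411832 F [-1.1  0.5 -1.8] tcp [0.5152 0.0883 0.2107] q6 0.2
```

```bash
python3 -m jog '[{"tx":0,"ty":0,"tz":0,"wx":0,"wy":0,"wz":0,"gripper":0.63},{"tx":0,"ty":0,"tz":0,"wx":0,"wy":0,"wz":0,"gripper":0.63},{"tx":0,"ty":0,"tz":0,"wx":0,"wy":0,"wz":0,"gripper":0.63},{"tx":0,"ty":0,"tz":-40,"wx":0,"wy":0,"wz":0,"gripper":0.63},{"tx":0,"ty":0,"tz":-75,"wx":0,"wy":0,"wz":0,"gripper":0.63},{"tx":-5,"ty":-110,"tz":-75,"wx":0,"wy":0,"wz":0,"gripper":0.63},{"tx":-5,"ty":-110,"tz":-75,"wx":0,"wy":0,"wz":0,"gripper":0.63},{"tx":-5,"ty":-110,"tz":-75,"wx":0,"wy":0,"wz":0,"gripper":0.63}]'
python3 - <<'E'
from h import *
im,d=grab_frame('top');im2,_=grab_frame('side')
c=np.zeros((600,800,3),np.uint8);a=cv2.resize(im[185:275,255:365,::-1],None,fx=4,fy=4,interpolation=2);c[:360,:440]=a
b=cv2.resize(im2[225:300,255:350,::-1],None,fx=3.7,fy=3.7,interpolation=2);c[:b.shape[0],445:445+b.shape[1]]=b
cv2.imwrite('pics/p1.png',c[:370])
P=cloud('top',d).reshape(-1,3)*1000;g=im.reshape(-1,3).astype(int);a=np.radians(-10)
R=np.array([[np.cos(a),np.sin(a)],[-np.sin(a),np.cos(a)]]);L=(P[:,:2]-(510.8,89.1))@R.T
for o in(52,0,-52):
    m=(abs(L[:,1]-o)<7)&(abs(L[:,0])<28)&(P[:,2]>41)&(P[:,2]<56);k=m&(g.max(1)<90);w=m&(g.min(1)>110)
    b=k&(abs(L[:,0])<20);print(o,'band',b.sum(),np.round(L[b,0].mean(),1),'white',w.sum(),np.round(np.percentile(L[w,0],[2,98]),1),np.round(np.median(L[w,1])-o,1),np.round(np.percentile(P[w,2],[50,95]),1))
E
python3 go.py R 207
```

```text
time_s: 5.23
tcp_pos: [0.5021, -0.0227, 0.2881]
orientation: [[-0.985, 0.173, 0.004], [0.173, 0.985, -0.002], [-0.004, -0.001, -1.0]]
ft_force: [0.9, 0.0, -0.6]
width: 0.0314
grip_force: 0.0
52 band 17 13.0 white 190 [-23.7  25.6] -0.6 [47.6 50.7]
0 band 17 12.3 white 189 [-25.   24.5] 0.1 [47.8 50.5]
-52 band 21 9.4 white 181 [-26.8  25.6] 0.5 [48.3 51.1]
t 5.3333 shift [11.3 60.7 80.4] turn [-0.07  0.17 -0.19] width 31.5 grip 0.0 F [-0.   0.8 -0.4] tcp [ 0.502  -0.0238  0.2875] q6 -0.01
```

View pics/p1.png

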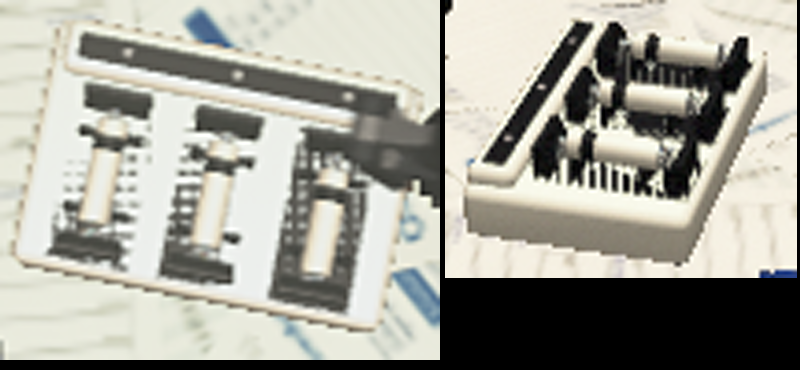

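The middle bay is filled (crop (215,190)), with the band at +12.3 mm, so the cell is seated. The neighbouring cells have not moved. Next is the right charged cell, which goes to the round clock.

```bash
python3 -m jog '[{"tx":11,"ty":61,"tz":20,"wx":0,"wy":0,"wz":0,"gripper":0.63},{"tx":11,"ty":61,"tz":40,"wx":0,"wy":0,"wz":0,"gripper":0.63},{"tx":11,"ty":61,"tz":40,"wx":0,"wy":0,"wz":0,"gripper":0.63},{"tx":11,"ty":61,"tz":40,"wx":0,"wy":0,"wz":0,"gripper":0.63}]'; python3 go.py R 208
```

```text
time_s: 5.67
tcp_pos: [0.5011, 0.0428, 0.2458]
orientation: [[-0.985, 0.171, -0.001], [0.171, 0.985, 0.0], [0.001, -0.0, -1.0]]
ft_force: [0.3, 0.1, 0.6]
width: 0.0316
grip_force: 0.0
t 5.6667 shift [-1.6 -4.7 37.8] turn [-0.01 -0.07  0.16] width 31.6 grip 0.0 F [0.3 0.1 0.6] tcp [0.5011 0.0428 0.2458] q6 0.11
```

```bash
python3 -m jog '[{"tx":0,"ty":0,"tz":0,"wx":0,"wy":0,"wz":0,"gripper":0.63},{"tx":0,"ty":0,"tz":10,"wx":0,"wy":0,"wz":0,"gripper":0.63},{"tx":0,"ty":0,"tz":10,"wx":0,"wy":0,"wz":0,"gripper":0.63}]'; python3 go.py R 208
```

```text
time_s: 5.92
tcp_pos: [0.5016, 0.0411, 0.2358]
orientation: [[-0.985, 0.174, 0.0], [0.174, 0.985, -0.0], [-0.0, -0.0, -1.0]]
ft_force: [-0.1, 0.2, 0.5]
width: 0.0316
grip_force: 0.0
t 5.9167 shift [-0.8 -3.1 27.8] turn [-0.01  0.02 -0.01] width 31.6 grip 0.0 F [-0.1  0.2  0.5] tcp [0.5016 0.0411 0.2358] q6 0.11
```

Steady 3 mm of y error: the earlier reading was mid-motion. I correct it on the way down.

```bash
python3 -m jog '[{"tx":-1,"ty":-3,"tz":3,"wx":0,"wy":0,"wz":0,"gripper":0.63},{"tx":-1,"ty":-3,"tz":16,"wx":0,"wy":0,"wz":0,"gripper":0.63},{"tx":-1,"ty":-3,"tz":27,"wx":0,"wy":0,"wz":0,"gripper":0.63},{"tx":-1,"ty":-3,"tz":27,"wx":0,"wy":0,"wz":0,"gripper":0.63},{"tx":-1,"ty":-3,"tz":27,"wx":0,"wy":0,"wz":0,"gripper":1},{"tx":-1,"ty":-3,"tz":27,"wx":0,"wy":0,"wz":0,"gripper":1},{"tx":-1,"ty":-3,"tz":27,"wx":0,"wy":0,"wz":0,"gripper":1},{"tx":-1,"ty":-3,"tz":27,"wx":0,"wy":0,"wz":0,"gripper":1}]'; python3 go.py R 208;  python3 -m jog '[{"tx":0,"ty":0,"tz":-15,"wx":0,"wy":0,"wz":0,"gripper":1},{"tx":0,"ty":0,"tz":-45,"wx":0,"wy":0,"wz":0,"gripper":1},{"tx":0,"ty":0,"tz":-78,"wx":0,"wy":0,"wz":0,"gripper":1},{"tx":0,"ty":0,"tz":-78,"wx":0,"wy":0,"wz":0,"gripper":1},{"tx":0,"ty":0,"tz":-78,"wx":0,"wy":0,"wz":0,"gripper":1}]'; python3 go.py rd 286 3.5
```

```text
time_s: 6.58
tcp_pos: [0.5022, 0.0383, 0.21]
orientation: [[-0.985, 0.173, 0.001], [0.173, 0.985, -0.0], [-0.001, -0.0, -1.0]]
ft_force: [-0.0, -1.6, -0.2]
width: 0.0128
grip_force: 30.8
t 6.5833 shift [ 0.3 -0.4  2. ] turn [-0.    0.06  0.03] width 12.8 grip 30.787925720214844 F [-0.  -1.6 -0.2] tcp [0.5022 0.0383 0.21  ] q6 0.1
time_s: 7.0
tcp_pos: [0.5028, 0.0384, 0.2893]
orientation: [[-0.985, 0.173, 0.004], [0.173, 0.985, -0.0], [-0.004, 0.001, -1.0]]
ft_force: [-0.5, 0.1, -1.6]
width: 0.0127
grip_force: 30.7
t 7.0 shift [ -39.8 -222.5    3.4] turn [  0.     0.26 -13.96] width 12.7 grip 30.706783533096313 F [-0.5  0.1 -1.6] tcp [0.5028 0.0384 0.2893] q6 0.1
```

```bash
python3 -m jog '[{"tx":-40,"ty":-222,"tz":3,"wx":0,"wy":0,"wz":-14,"gripper":1},{"tx":-40,"ty":-222,"tz":3,"wx":0,"wy":0,"wz":-14,"gripper":1},{"tx":-40,"ty":-222,"tz":3,"wx":0,"wy":0,"wz":-14,"gripper":1},{"tx":-40,"ty":-222,"tz":3,"wx":0,"wy":0,"wz":-14,"gripper":1},{"tx":-40,"ty":-222,"tz":3,"wx":0,"wy":0,"wz":-14,"gripper":1},{"tx":-40,"ty":-222,"tz":3,"wx":0,"wy":0,"wz":-14,"gripper":1},{"tx":-40,"ty":-222,"tz":3,"wx":0,"wy":0,"wz":-14,"gripper":1},{"tx":-40,"ty":-222,"tz":3,"wx":0,"wy":0,"wz":-14,"gripper":1}]';  python3 -m jog '[{"tx":0,"ty":0,"tz":20,"wx":0,"wy":0,"wz":0,"gripper":1},{"tx":0,"ty":0,"tz":20,"wx":0,"wy":0,"wz":0,"gripper":1},{"tx":0,"ty":0,"tz":20,"wx":0,"wy":0,"wz":0,"gripper":1}]'; python3 go.py rd 211 3.5
```

```text
time_s: 7.67
tcp_pos: [0.5023, -0.1884, 0.2831]
orientation: [[-0.998, -0.068, -0.002], [-0.068, 0.998, 0.001], [0.001, 0.001, -1.0]]
ft_force: [0.3, 1.6, -1.6]
width: 0.0127
grip_force: 30.7
time_s: 7.92
tcp_pos: [0.5022, -0.1857, 0.2633]
orientation: [[-0.997, -0.072, -0.003], [-0.072, 0.997, 0.002], [0.003, 0.002, -1.0]]
ft_force: [0.2, 0.3, 0.0]
width: 0.0131
grip_force: 30.7
t 7.9167 shift [-1.4 -2.1 52.3] turn [ 0.11 -0.16  0.1 ] width 13.1 grip 30.724398493766785 F [0.2 0.3 0. ] tcp [ 0.5022 -0.1857  0.2633] q6 -0.56
```

```bash
python3 -m jog '[{"tx":-1.5,"ty":-2,"tz":20,"wx":0,"wy":0,"wz":0,"gripper":1},{"tx":-1.5,"ty":-2,"tz":38,"wx":0,"wy":0,"wz":0,"gripper":1},{"tx":-1.5,"ty":-2,"tz":46,"wx":0,"wy":0,"wz":0,"gripper":1},{"tx":-1.5,"ty":-2,"tz":52,"wx":0,"wy":0,"wz":0,"gripper":1},{"tx":-1.5,"ty":-2,"tz":52,"wx":0,"wy":0,"wz":0,"gripper":1}]'; python3 go.py rd 211 3.5
```

```text
time_s: 8.33
tcp_pos: [0.5037, -0.1883, 0.2116]
orientation: [[-0.997, -0.071, -0.003], [-0.071, 0.997, 0.001], [0.003, 0.001, -1.0]]
ft_force: [-1.8, 0.1, -2.3]
width: 0.0127
grip_force: 31.8
t 8.3333 shift [0.1 0.6 0.6] turn [ 0.07 -0.17  0.07] width 12.7 grip 31.75997367769014 F [-1.8  0.1 -2.3] tcp [ 0.5037 -0.1883  0.2116] q6 -0.56
```

```bash
python3 -m jog '[{"tx":0,"ty":0,"tz":0,"wx":0,"wy":0,"wz":0,"gripper":0.63},{"tx":0,"ty":0,"tz":0,"wx":0,"wy":0,"wz":0,"gripper":0.63},{"tx":0,"ty":0,"tz":0,"wx":0,"wy":0,"wz":0,"gripper":0.63},{"tx":0,"ty":0,"tz":-40,"wx":0,"wy":0,"wz":0,"gripper":0.63},{"tx":0,"ty":0,"tz":-75,"wx":0,"wy":0,"wz":0,"gripper":0.63},{"tx":0,"ty":0,"tz":-75,"wx":0,"wy":0,"wz":0,"gripper":0.63}]'; python3 go.py sq 285
```

```text
time_s: 8.83
tcp_pos: [0.5071, -0.1902, 0.2942]
orientation: [[-0.997, -0.07, 0.01], [-0.071, 0.997, -0.005], [-0.01, -0.005, -1.0]]
ft_force: [0.8, -1.2, 0.0]
width: 0.0314
grip_force: 0.0
t 8.8333 shift [-26.2 510.3   6.7] turn [-0.31  0.54 -0.46] width 31.4 grip 0.0 F [ 0.8 -1.2  0. ] tcp [ 0.5071 -0.1902  0.2942] q6 -0.56
```

```bash
python3 -m jog '[{"tx":-24,"ty":510,"tz":3,"wx":0,"wy":0,"wz":0,"gripper":0.63},{"tx":-24,"ty":510,"tz":3,"wx":0,"wy":0,"wz":0,"gripper":0.63},{"tx":-24,"ty":510,"tz":3,"wx":0,"wy":0,"wz":0,"gripper":0.63},{"tx":-24,"ty":510,"tz":3,"wx":0,"wy":0,"wz":0,"gripper":0.63},{"tx":-24,"ty":510,"tz":3,"wx":0,"wy":0,"wz":0,"gripper":0.63},{"tx":-24,"ty":510,"tz":3,"wx":0,"wy":0,"wz":0,"gripper":0.63},{"tx":-24,"ty":510,"tz":3,"wx":0,"wy":0,"wz":0,"gripper":0.63},{"tx":-24,"ty":510,"tz":3,"wx":0,"wy":0,"wz":0,"gripper":0.63}]' >/dev/null; python3 go.py sq 285
```

```text
t 9.5 shift [-12.6 173.7   1.7] turn [ 0.04  0.17 -0.47] width 31.9 grip 0.0 F [ 1.4 -0.2  0.6] tcp [0.4969 0.1464 0.2866] q6 0.07
```

Run:
```python
from h import *
im,d=grab_frame('top');np.savez('top1.npz',im=im,d=d)
P=cloud('top',d).reshape(-1,3)*1000;g=im.reshape(-1,3).astype(int);a=np.radians(4)
R=np.array([[np.cos(a),np.sin(a)],[-np.sin(a),np.cos(a)]])
for n,c in(('rd',(500.1,-187.9)),('sq',(497.3,320.6))):
    L=(P[:,:2]-c)@R.T;m=(abs(L[:,1])<7)&(abs(L[:,0])<28)&(P[:,2]>41)&(P[:,2]<56);b=m&(g.max(1)<90)&(abs(L[:,0])<20);w=m&(g.min(1)>110)
    print(n,'band',b.sum(),np.round(L[b,0].mean(),1),'white',w.sum(),np.round(np.percentile(L[w,0],[2,98]),1),np.round(np.median(L[w,1]),1),np.round(np.percentile(P[w,2],[50,95]),1))
```

```text
rd band 22 12.9 white 170 [-22.9  24. ] 1.2 [48.3 51.2]<stdin>:7: RuntimeWarning: Mean of empty slice.
  ret = ret.dtype.type(ret / rcount)
Traceback (most recent call last):
IndexError: index -1 is out of bounds for axis 0 with size 0
```

The round clock's cell is seated, with the band at 12.9 mm. The arm hides the square clock from the top camera, so I use the first picture for that.

```bash
python3 go.py sq 285
python3 - <<'E'
from h import *
f=np.load('top0.npz');im,d=f['im'],f['d'];P=cloud('top',d).reshape(-1,3)*1000;g=im.reshape(-1,3).astype(int);a=np.radians(4.5)
R=np.array([[np.cos(a),np.sin(a)],[-np.sin(a),np.cos(a)]]);L=(P[:,:2]-(497.3,320.6))@R.T
m=(abs(L[:,1])<7)&(abs(L[:,0])<28)&(P[:,2]>41)&(P[:,2]<56);b=m&(g.max(1)<90)&(abs(L[:,0])<20);w=m&(g.min(1)>110)
print(b.sum(),L[b,0].mean(),np.median(L[w,1]))
E
```

```text
t 9.55 shift [-13.5 167.6   2.4] turn [ 0.26  0.19 -0.2 ] width 31.7 grip 0.0 F [-3.   4.1  1.3] tcp [0.4964 0.1525 0.2866] q6 0.08
28 10.19620606381113 -0.668741121639121
```

```bash
python3 -m jog '[{"tx":-13,"ty":167,"tz":2,"wx":0,"wy":0,"wz":0,"gripper":0.63},{"tx":-13,"ty":167,"tz":2,"wx":0,"wy":0,"wz":0,"gripper":0.63},{"tx":-13,"ty":167,"tz":2,"wx":0,"wy":0,"wz":0,"gripper":0.63},{"tx":-13,"ty":167,"tz":2,"wx":0,"wy":0,"wz":0,"gripper":0.63},{"tx":-13,"ty":167,"tz":2,"wx":0,"wy":0,"wz":0,"gripper":0.63},{"tx":-13,"ty":167,"tz":30,"wx":0,"wy":0,"wz":0,"gripper":0.63},{"tx":-13,"ty":167,"tz":30,"wx":0,"wy":0,"wz":0,"gripper":0.63},{"tx":-13,"ty":167,"tz":30,"wx":0,"wy":0,"wz":0,"gripper":0.63}]' >/dev/null; python3 go.py sq 208
```

```text
t 10.2167 shift [-0.5  9.1 47.1] turn [-0.02 -0.11 -0.46] width 31.7 grip 0.0 F [-0.2  0.4  0.5] tcp [0.4975 0.3115 0.2551] q6 0.36
```

```bash
python3 -m jog '[{"tx":0,"ty":9,"tz":10,"wx":0,"wy":0,"wz":0,"gripper":0.63},{"tx":0,"ty":9,"tz":20,"wx":0,"wy":0,"wz":0,"gripper":0.63},{"tx":0,"ty":9,"tz":20,"wx":0,"wy":0,"wz":0,"gripper":0.63},{"tx":0,"ty":9,"tz":20,"wx":0,"wy":0,"wz":0,"gripper":0.63}]' >/dev/null; python3 go.py sq 208
```

```text
t 10.55 shift [-0.2  0.2 27. ] turn [-0.02 -0.05 -0.48] width 31.7 grip 0.0 F [-0.3 -0.1  0. ] tcp [0.4972 0.3204 0.235 ] q6 0.38
```

```bash
python3 -m jog '[{"tx":0,"ty":0,"tz":14,"wx":0,"wy":0,"wz":0,"gripper":0.63},{"tx":0,"ty":0,"tz":26,"wx":0,"wy":0,"wz":0,"gripper":0.63},{"tx":0,"ty":0,"tz":26,"wx":0,"wy":0,"wz":0,"gripper":0.63},{"tx":0,"ty":0,"tz":26,"wx":0,"wy":0,"wz":0,"gripper":1},{"tx":0,"ty":0,"tz":26,"wx":0,"wy":0,"wz":0,"gripper":1},{"tx":0,"ty":0,"tz":26,"wx":0,"wy":0,"wz":0,"gripper":1},{"tx":0,"ty":0,"tz":26,"wx":0,"wy":0,"wz":0,"gripper":1}]'>/dev/null; python3 go.py sq 208;  python3 -m jog '[{"tx":0,"ty":0,"tz":-15,"wx":0,"wy":0,"wz":0,"gripper":1},{"tx":0,"ty":0,"tz":-45,"wx":0,"wy":0,"wz":0,"gripper":1},{"tx":0,"ty":0,"tz":-78,"wx":0,"wy":0,"wz":0,"gripper":1},{"tx":0,"ty":0,"tz":-78,"wx":0,"wy":0,"wz":0,"gripper":1},{"tx":0,"ty":0,"tz":-78,"wx":0,"wy":0,"wz":0,"gripper":1},{"tx":0,"ty":0,"tz":-78,"wx":0,"wy":0,"wz":0,"gripper":1}]' >/dev/null; python3 go.py R 286 2.8
```

```text
t 11.1333 shift [ 0.4 -0.2  2.3] turn [ 0.03  0.08 -0.47] width 13.3 grip 31.125118732452393 F [ 0.2 -0.4  2.1] tcp [0.4977 0.3208 0.2103] q6 0.38
t 11.6333 shift [  12.6 -282.9    1.4] turn [-0.000e+00  1.000e-02  1.403e+01] width 13.1 grip 30.943361520767212 F [-0.7 -0.7 -1.6] tcp [0.4972 0.3205 0.2874] q6 0.38
```

```bash
python3 -m jog '[{"tx":13,"ty":-283,"tz":0,"wx":0,"wy":0,"wz":14,"gripper":1},{"tx":13,"ty":-283,"tz":0,"wx":0,"wy":0,"wz":14,"gripper":1},{"tx":13,"ty":-283,"tz":0,"wx":0,"wy":0,"wz":14,"gripper":1},{"tx":13,"ty":-283,"tz":0,"wx":0,"wy":0,"wz":14,"gripper":1},{"tx":13,"ty":-283,"tz":0,"wx":0,"wy":0,"wz":14,"gripper":1},{"tx":13,"ty":-283,"tz":0,"wx":0,"wy":0,"wz":14,"gripper":1},{"tx":13,"ty":-283,"tz":0,"wx":0,"wy":0,"wz":14,"gripper":1},{"tx":13,"ty":-283,"tz":0,"wx":0,"wy":0,"wz":14,"gripper":1}]' >/dev/null;  python3 -m jog '[{"tx":0,"ty":0,"tz":20,"wx":0,"wy":0,"wz":0,"gripper":1},{"tx":0,"ty":0,"tz":20,"wx":0,"wy":0,"wz":0,"gripper":1},{"tx":0,"ty":0,"tz":20,"wx":0,"wy":0,"wz":0,"gripper":1},{"tx":0,"ty":0,"tz":20,"wx":0,"wy":0,"wz":0,"gripper":1}]'>/dev/null; python3 go.py R 211 2.8
```

```text
t 12.6333 shift [-0.7 -0.3 56.2] turn [-0.01 -0.08  0.07] width 12.8 grip 30.96317410469055 F [ 0.5 -0.2 -0.2] tcp [0.504  0.0379 0.2672] q6 0.1
```

```bash
python3 -m jog '[{"tx":-0.5,"ty":0,"tz":20,"wx":0,"wy":0,"wz":0,"gripper":1},{"tx":-0.5,"ty":0,"tz":40,"wx":0,"wy":0,"wz":0,"gripper":1},{"tx":-0.5,"ty":0,"tz":49,"wx":0,"wy":0,"wz":0,"gripper":1},{"tx":-0.5,"ty":0,"tz":55.5,"wx":0,"wy":0,"wz":0,"gripper":1},{"tx":-0.5,"ty":0,"tz":55.5,"wx":0,"wy":0,"wz":0,"gripper":1}]' >/dev/null; python3 go.py R 211 2.8; python3 -m jog '[{"tx":0,"ty":0,"tz":0,"wx":0,"wy":0,"wz":0,"gripper":0.63},{"tx":0,"ty":0,"tz":0,"wx":0,"wy":0,"wz":0,"gripper":0.63},{"tx":0,"ty":0,"tz":0,"wx":0,"wy":0,"wz":0,"gripper":0.63},{"tx":0,"ty":0,"tz":-40,"wx":0,"wy":0,"wz":0,"gripper":0.63},{"tx":0,"ty":0,"tz":-75,"wx":0,"wy":0,"wz":0,"gripper":0.63},{"tx":0,"ty":0,"tz":-75,"wx":0,"wy":0,"wz":0,"gripper":0.63},{"tx":0,"ty":0,"tz":-75,"wx":0,"wy":0,"wz":0,"gripper":0.63}]' >/dev/null; python3 go.py L 255
```

```text
t 13.05 shift [-0.2 -0.3  0.2] turn [-0.01 -0.1   0.07] width 12.9 grip 30.96314013004303 F [-0.2  0.2 -0.4] tcp [0.5044 0.0377 0.2112] q6 0.1
t 13.6333 shift [  4.3 103.9  34.5] turn [0.03 0.3  0.03] width 31.4 grip 0.0 F [ 0.4  0.1 -0.3] tcp [0.5058 0.0372 0.2894] q6 0.1
```

```bash
python3 -m jog '[{"tx":4,"ty":104,"tz":0,"wx":0,"wy":0,"wz":0,"gripper":0.63},{"tx":4,"ty":104,"tz":0,"wx":0,"wy":0,"wz":0,"gripper":0.63},{"tx":4,"ty":104,"tz":20,"wx":0,"wy":0,"wz":0,"gripper":0.63},{"tx":4,"ty":104,"tz":32,"wx":0,"wy":0,"wz":0,"gripper":0.63},{"tx":4,"ty":104,"tz":32,"wx":0,"wy":0,"wz":0,"gripper":0.63},{"tx":4,"ty":104,"tz":32,"wx":0,"wy":0,"wz":0,"gripper":0.63},{"tx":4,"ty":104,"tz":32,"wx":0,"wy":0,"wz":0,"gripper":0.63}]' >/dev/null; python3 go.py L 208
```

```text
t 14.2167 shift [-1.   0.5 47.1] turn [-0.02 -0.02 -0.01] width 31.5 grip 0.0 F [-0.4 -0.3  0.1] tcp [0.5188 0.1399 0.2551] q6 0.3
```

```bash
python3 -m jog '[{"tx":-1,"ty":0.5,"tz":20,"wx":0,"wy":0,"wz":0,"gripper":0.63},{"tx":-1,"ty":0.5,"tz":38,"wx":0,"wy":0,"wz":0,"gripper":0.63},{"tx":-1,"ty":0.5,"tz":46,"wx":0,"wy":0,"wz":0,"gripper":0.63},{"tx":-1,"ty":0.5,"tz":46,"wx":0,"wy":0,"wz":0,"gripper":0.63},{"tx":-1,"ty":0.5,"tz":46,"wx":0,"wy":0,"wz":0,"gripper":1},{"tx":-1,"ty":0.5,"tz":46,"wx":0,"wy":0,"wz":0,"gripper":1},{"tx":-1,"ty":0.5,"tz":46,"wx":0,"wy":0,"wz":0,"gripper":1},{"tx":-1,"ty":0.5,"tz":46,"wx":0,"wy":0,"wz":0,"gripper":1}]' >/dev/null; python3 go.py L 208; python3 -m jog '[{"tx":0,"ty":0,"tz":-15,"wx":0,"wy":0,"wz":0,"gripper":1},{"tx":0,"ty":0,"tz":-45,"wx":0,"wy":0,"wz":0,"gripper":1},{"tx":0,"ty":0,"tz":-78,"wx":0,"wy":0,"wz":0,"gripper":1},{"tx":0,"ty":0,"tz":-78,"wx":0,"wy":0,"wz":0,"gripper":1},{"tx":0,"ty":0,"tz":-78,"wx":0,"wy":0,"wz":0,"gripper":1},{"tx":0,"ty":0,"tz":-78,"wx":0,"wy":0,"wz":0,"gripper":1}]' >/dev/null; python3 go.py sq 286
```

```text
t 14.8833 shift [ 0.4 -0.3  1.9] turn [-0.02  0.08  0.02] width 12.7 grip 31.073379814624786 F [-0.9 -2.9  4.4] tcp [0.5203 0.1406 0.2099] q6 0.3
t 15.3833 shift [ 53.3 173.1   1. ] turn [  0.02   0.03 -14.46] width 13.0 grip 30.67952871322632 F [-0.2  0.1 -1.5] tcp [0.5198 0.1409 0.287 ] q6 0.3
```

```bash
python3 -m jog '[{"tx":53,"ty":173,"tz":0,"wx":0,"wy":0,"wz":-14.5,"gripper":1},{"tx":53,"ty":173,"tz":0,"wx":0,"wy":0,"wz":-14.5,"gripper":1},{"tx":53,"ty":173,"tz":0,"wx":0,"wy":0,"wz":-14.5,"gripper":1},{"tx":53,"ty":173,"tz":0,"wx":0,"wy":0,"wz":-14.5,"gripper":1},{"tx":53,"ty":173,"tz":0,"wx":0,"wy":0,"wz":-14.5,"gripper":1},{"tx":53,"ty":173,"tz":0,"wx":0,"wy":0,"wz":-14.5,"gripper":1},{"tx":53,"ty":173,"tz":0,"wx":0,"wy":0,"wz":-14.5,"gripper":1},{"tx":53,"ty":173,"tz":0,"wx":0,"wy":0,"wz":-14.5,"gripper":1}]' >/dev/null;  python3 -m jog '[{"tx":0,"ty":0,"tz":20,"wx":0,"wy":0,"wz":0,"gripper":1},{"tx":0,"ty":0,"tz":20,"wx":0,"wy":0,"wz":0,"gripper":1},{"tx":0,"ty":0,"tz":20,"wx":0,"wy":0,"wz":0,"gripper":1},{"tx":0,"ty":0,"tz":20,"wx":0,"wy":0,"wz":0,"gripper":1}]'>/dev/null; python3 go.py sq 211
```

```text
t 16.3833 shift [ 0.6  1.3 56.3] turn [-0.01 -0.01 -0.05] width 13.0 grip 30.680832266807556 F [ 0.2  0.9 -0.1] tcp [0.498  0.3194 0.2673] q6 0.37
```

```bash
python3 -m jog '[{"tx":0.5,"ty":1,"tz":20,"wx":0,"wy":0,"wz":0,"gripper":1},{"tx":0.5,"ty":1,"tz":40,"wx":0,"wy":0,"wz":0,"gripper":1},{"tx":0.5,"ty":1,"tz":49,"wx":0,"wy":0,"wz":0,"gripper":1},{"tx":0.5,"ty":1,"tz":56,"wx":0,"wy":0,"wz":0,"gripper":1},{"tx":0.5,"ty":1,"tz":56,"wx":0,"wy":0,"wz":0,"gripper":1}]' >/dev/null; python3 go.py sq 211; python3 -m jog '[{"tx":0,"ty":0,"tz":0,"wx":0,"wy":0,"wz":0,"gripper":0.63},{"tx":0,"ty":0,"tz":0,"wx":0,"wy":0,"wz":0,"gripper":0.63},{"tx":0,"ty":0,"tz":0,"wx":0,"wy":0,"wz":0,"gripper":0.63},{"tx":0,"ty":0,"tz":-40,"wx":0,"wy":0,"wz":0,"gripper":0.63},{"tx":0,"ty":0,"tz":-80,"wx":0,"wy":0,"wz":0,"gripper":0.63},{"tx":80,"ty":30,"tz":-150,"wx":0,"wy":0,"wz":0,"gripper":0.63},{"tx":150,"ty":60,"tz":-150,"wx":0,"wy":0,"wz":0,"gripper":0.63},{"tx":150,"ty":60,"tz":-150,"wx":0,"wy":0,"wz":0,"gripper":0.63}]' >/dev/null; python3 -m jog '[{"tx":60,"ty":0,"tz":0,"wx":0,"wy":0,"wz":0,"gripper":0.63},{"tx":60,"ty":0,"tz":0,"wx":0,"wy":0,"wz":0,"gripper":0.63},{"tx":60,"ty":0,"tz":0,"wx":0,"wy":0,"wz":0,"gripper":0.63}]'
python3 - <<'E'
from h import *
im,d=grab_frame('top');i2,_=grab_frame('side')
P=cloud('top',d).reshape(-1,3)*1000;g=im.reshape(-1,3).astype(int)
from go import B
for n,(x,y,yaw) in B.items():
    a=np.radians(yaw);R=np.array([[np.cos(a),np.sin(a)],[-np.sin(a),np.cos(a)]]);L=(P[:,:2]-(x,y))@R.T
    m=(abs(L[:,1])<7)&(abs(L[:,0])<28)&(P[:,2]>41)&(P[:,2]<56);b=m&(g.max(1)<90)&(abs(L[:,0])<20);w=m&(g.min(1)>110)
    print(n,b.sum(),w.sum(),L[b,0].mean().round(1) if b.any() else '',np.round([np.median(L[w,1]),np.median(P[w,2])],1) if w.any() else '')
c=np.zeros((600,800,3),np.uint8)
a=cv2.resize(im[185:300,140:510,::-1],None,fx=2.1,fy=2.1,interpolation=2);c[:a.shape[0],:a.shape[1]]=a[:,:800]
for k,(s,x) in enumerate(((i2[225:300,255:350],0),(i2[305:355,260:355],270),(i2[175:215,290:365],540))):
    b=cv2.resize(s[...,::-1],None,fx=2.8,fy=2.8,interpolation=2)[:,:260];c[260:260+b.shape[0],x:x+b.shape[1]]=b
cv2.imwrite('pics/f1.png',c[:480])
E
```

```text
t 16.8 shift [-0.1 -0.5 -0.4] turn [-0.01 -0.03  0.01] width 13.1 grip 30.672268867492676 F [ 0.1  0.5 -0.7] tcp [0.4971 0.3211 0.2106] q6 0.37
time_s: 17.72
tcp_pos: [0.3272, 0.349, 0.3449]
orientation: [[-0.997, -0.082, -0.001], [-0.082, 0.997, 0.0], [0.001, 0.0, -1.0]]
ft_force: [-0.6, 0.6, -0.0]
width: 0.0314
grip_force: 0.0
rd 25 162 13.1 [ 1.  48.1]
sq 28 169 12.2 [-0.5 47.9]
M 20 186 12.7 [ 0.1 47.7]
L 0 10  [-0.9 43.9]
R 21 181 12.6 [ 0.6 47.9]
```

View pics/f1.png

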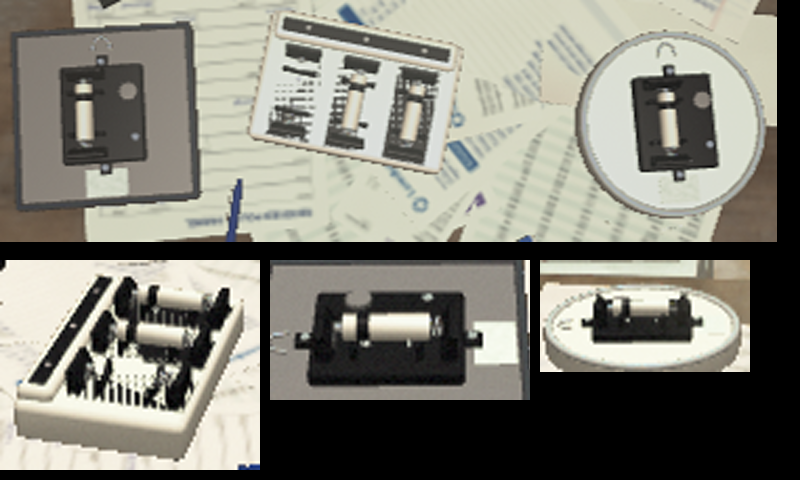

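The picture shows both clocks filled (85,115 and 668,120) and two charger bays filled (355,90 and 412,105). Every cell is level and centred with its band at the + end, and the arm is clear.

```bash
python3 -c "
from plant import ticket;print(ticket.job_done())"
```

```text
the job is handed in; nothing more can be done
None
```

The job is handed in: each clock holds a charged cell and both flat cells are in the charger (middle and right bays). The last pictures show all four lying down in their bays with + at the + contact, and robot time was about 18 s; the judge gave no verdict.

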